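# Start the skiving machine: extraction, knife, feed

### The job

Start up the leather-skiving machine from the three switch stations standing on the bench, in the working order: first switch on the dust extraction by pressing down the raised half of its wide rocker, then start the knife with the flat round START button of the two-button starter so that it stays in, and last start the feed by pressing the mushroom button that stands alone on its box down and letting it come back up. Press each lightly with the fingertips. Keep off the starter's mushroom STOP button, and do not lift or shift the stations or knock anything standing about.

Things in the scene. Friction and masses are not known exactly. Their poses are not given: they have to be found in the camera images.
- extract_box: dust-extraction switch station (the skiving machine itself, 235 mm high, stands clear at the far left of the bench): loose grey plastic box 84 x 84 x 43 mm high on rubber feet, about 0.6 kg, with one wide white square rocker on top. Origin: centre of its underside; z up; a black cable gland sticks out 20 mm from the middle of its +x side
- extract_spot (a point): point to press on the rocker: on its top face, in the middle of the raised half, 22 mm from the pivot line, on the -x side of the box (away from the gland), about 54 mm above the bench while off. The rocker is 60 x 60 mm and tilts about the box's y axis; the point sinks about 4 mm when switched on
- extract_rocker (a joint): rocker angle in rad: 0 = off (the half away from the gland raised), 0.2 = on (that half down). A stiff friction hinge: it moves under 1 to 2.5 N at the spot and stays where it is left, so press it right over; its soft rubber face gives another 0.2 mm per newton
- starter_box: knife-motor starter: loose grey box 86 x 130 x 58 mm high (y is the long side), about 0.85 kg, with two black buttons on top, 60 mm apart along y. Origin: centre of its underside; a black cable gland sticks out 20 mm from its +x side
- start_top (a point): centre of the top of the START button: flat round black button, 28 mm across, at y = +30 mm of the starter box (the left one of the two when seen with the gland pointing away from you), flat steel ring round its foot, top about 76 mm above the bench while out
- starter_start (a joint): travel of the START button in m: 0 = out (off), 0.007 = fully in (running). It resists with a steady 2 N and stays where it is left, so press it right in; the STOP button then rises by as much. The soft rubber cap gives another 0.2 mm per newton
- stop_top (a point): centre of the top of the STOP button: domed black mushroom button, 38 mm across, at y = -30 mm of the starter box; its top is about 80 mm above the bench and rises 7 mm when START goes in. Not to be touched
- starter_stop: the STOP button itself. Origin on its axis, 60 mm above the bench at the start (20 mm below its top)
- feed_box: feed station: loose aluminium box 76 x 76 x 55 mm high, about 0.75 kg, with a single big mushroom button in the middle of its top. Origin: centre of its underside; a black cable gland sticks out 20 mm from its +x side
- feed_top (a point): centre of the top of the feed's mushroom button: domed, black, 40 mm across, about 81.5 mm above the bench when up
- feed_button (a joint): travel of the feed button in m: 0 = up, 0.006 = fully down; its spring resists with 1.5 to 3.5 N and brings it back up. The soft rubber cap gives another 0.2 mm per newton
- wax_tin: bystander: flat round metal tin, 56 mm across, 26 mm high, just beyond the extraction station; origin under its centre
- dye_bottle: bystander: amber bottle, 44 mm across, 85 mm high, just beyond the starter; origin under its centre
- slicker: bystander: upright turned wooden stick, 34 mm across, 100 mm high, just beyond the feed station; origin under its centre
- awl: bystander: awl with a dark wooden handle, 160 mm long, 24 mm high, lying crosswise beyond the stations; origin under it, x towards its point
- rivet_jar: bystander: glass jar with a steel cap, 64 mm across, 75 mm high, beyond the stations; origin under its centre
- brass_weight: bystander: knobbed brass weight, 44 mm across, 58 mm high, beyond the stations; origin under its centre
Not all that is in view belongs to the job. What is shaped like the extract_box but green or orange is not meant.

How it is judged (in metres and radians):
On the way, in this order (a step that is already met when the one before it is completed fails the run):
1. the extraction rocker is switched on (value of joint extract_rocker above 0.15 rad and contact force between the fingers and extract_box above 0.3 N), for 0.02 s.
2. the START button is pressed in (value of joint starter_start above 0.005 m and contact force between the fingers and starter_box above 0.3 N), for 0.02 s.
3. the feed's mushroom button is pressed down (value of joint feed_button above 0.004 m and contact force between the fingers and feed_box above 0.3 N), for 0.02 s.
At the end, for the whole second after the job is handed in: the rocker is on (over 0.15 rad), START is in (over 5 mm), the feed button is back up (under 1.5 mm); the stations stand upright, at rest, within 20 mm of their starting places and the bystanders within 30 mm of theirs (value of joint extract_rocker above 0.15 rad and value of joint starter_start above 0.005 m and value of joint feed_button below 0.0015 m and distance of each of extract_box, starter_box, feed_box from where it was at the start of the episode below 0.02 m and angle between each of extract_box, starter_box, feed_box's own z axis and vertical below 0.05 rad and linear speed of each of extract_box, starter_box, feed_box below 0.02 m/s and distance of each of wax_tin, dye_bottle, slicker, awl, rivet_jar, brass_weight from where it was at the start of the episode below 0.03 m); the robot touches nothing.
It fails at once if START pressed in while the extraction is off (value of joint starter_start above 0.005 m and value of joint extract_rocker below 0.1 rad).
It fails at once if the feed button pressed while the knife is not started (value of joint feed_button above 0.003 m and value of joint starter_start below 0.0035 m).
It fails at once if the STOP button touched (contact force between any of the arm, the fingers and starter_stop above 0.5 N).
It fails at once if a station pressed hard (over 30 N) (contact force between the fingers and extract_box above 30 N or contact force between the fingers and starter_box above 30 N or contact force between the fingers and feed_box above 30 N).
It fails at once if a station or bystander lifted, knocked over or shifted (distance of any of extract_box, starter_box, feed_box from where it was at the start of the episode above 0.03 m or height (world z) of any of extract_box, starter_box, feed_box above 0.008 m or angle between any of extract_box, starter_box, feed_box's own z axis and vertical above 0.15 rad or distance of any of wax_tin, dye_bottle, slicker, awl, rivet_jar, brass_weight from where it was at the start of the episode above 0.04 m or angle between any of wax_tin, dye_bottle, slicker, rivet_jar, brass_weight's own z axis and vertical above 0.5 rad).
It also fails if it takes over 45 s, if anything falls off the work surface, if the arm or the gripper's body presses on something with over 40 N, if the wrist force passes 120 N, or if a joint passes its speed limit or range.

### The arm

A 6-joint arm with a two-finger parallel gripper is mounted at the origin on the work surface. World frame = base frame: x ahead of the robot, y to its left, z up, the work surface at z = 0. Lengths are in mm, angles in rad, forces in N, time in s.
With the tool pointing down it reaches from about 275 to 750 mm from the base axis. Payload 10.2 kg.
Tool frame: the origin (TCP) lies midway between the tips of the shut fingers; the grasp point (between the pads) lies 19 mm behind it; z points along the fingers, y is the line along which they close (so a half turn about z gives the same grasp; the last joint's range is limited). The gripper opens to 85 mm and grips with 20 to 120 N. Pads are 22 mm wide; open, the fingers measure 114 mm over their backs; the gripper's body (76 mm by 85 mm) begins 54 mm behind the grasp point. The pads swing forward as they close: fully open they stand 13 mm farther back than shut.
Start: joints at [-1.327, 0.313, 1.498, -0, 1.331, -0.223], TCP at [236.255, -468.844, 231.294] pointing down, gripper open.
Joint ranges: [-2.94, 2.94], [-0.97, 2.17], [0.19, 2.56], [-1.23, 4.37], [0.02, 3.11], [-2.88, 2.88]. Speed limits (rad/s): [2.39, 2.39, 3.01, 3.14, 3.14, 3.14].

### API

Orientations are given as a unit quaternion [w, x, y, z].
In Python, from rig import ctrl gives the robot as it stands.
- The arm moves only by the tool arm_command, never from a script. Its argument "increments" is a list of rows, each an object with "dr": the turn, a rotation vector about the tool's x, y, z in units of pi/4 rad (1.0 is pi/4 rad), a list of three; "offset": the shift along the tool's x, y, z in units of 120 mm (1.0 is 120 mm), a list of three; "hand": the opening, from -1 (shut) to 1 (fully open). A call has 1 to 8 rows; each row shifts and turns the commanded pose from where the row before left it, along the tool's axes as they then stand; what a row does not reach is not made up. A row lasts 1/10 s, in which the tool goes at most 50 mm and 8.59 degrees, less where a joint would pass 70% of its speed; a pose out of reach is approached as far as the arm can. A call with a number of a shift or a turn outside -1 to 1 is refused whole. A call with a gripper value outside its range is refused whole. The fingers move at their own pace and stop on an object; "grip_force" is the grip in N (left out, the last holds). Time passes only in rows, so rows that do not move let the fingers close. It gives the time, the measured TCP pose, the force, the opening and the grip force at its end, in the units of the state.
- ctrl.sense(): the state, without advancing time (a new reading comes with each control period).
- ctrl.capture(name): name is "scene" or "top" or "wrist"; returns the picture (480x640x3 uint8, red, green, blue); there is no depth.
- ctrl.camera_info(name): a dict with "K" (3x3 intrinsics, pixels), "R" (3x3) and "t" (3): a world point X has camera coordinates R X + t. Camera axes: x right, y down, z forward; pixel columns grow to the right and rows downward; lengths in mm; the calibration is good to about 2 mm. A picture is of the moment at which its call begins: read the wrist's pose just before it. camera_info takes no time and is no camera call; for the wrist camera it gives the pose at the moment of the call.
- ctrl.finish_job(): hands the job in; it is judged then, once.
The state is a dict: "time_s": time; "joints": joint angles; "dq": joint speeds; "tau": joint torques, N m; "eef_pos": TCP position; "ee_rot": TCP orientation; "force": force on the tool from outside, world axes, zero at the start; "wrist_torque": the same for the moment, N m; "grip_width": opening from 0.0 (shut) to 1.0 (fully open); "grip_force": force on a finger pad.
Only numpy, scipy, OpenCV 4.12 (cv2) and the standard library are available. Lean on these libraries where they do the work, as an engineer would, in place of code of your own. Each camera call takes 0.05 s, during which the arm holds its last target. There are 200 camera calls.

## Working session

There is one attempt and no reset: what is moved stays moved. The work goes in short steps, Python scripts to look and compute and a tool call to move; the robot and the scene stay as the last step left them, time stands still between calls to the robot, and variables do not carry over. Pictures are saved under pics/ and viewed, at most 10 in all, crops included, and the job is handed in when it is done.

Besides the shell and the picture viewer there is one more tool, called after "Emit:" as a command line: name --argument value ..., lists and objects as JSON in quotes. arm_command: Moves the arm, as the interface text tells. Shifts and turns lie within -1 to 1; 1 stands for 120 mm of shift or pi/4 rad of turn. Its arguments: {"type":"object","properties":{"increments":{"type":"array"},"grip_force":{"type":"number"}},"required":["increments"]}

```bash
mkdir -p pics; python3 - <<'E'
from rig import ctrl
import cv2
for n in("scene","top"):
    i=ctrl.capture(n); cv2.imwrite(f"pics/{n}0.png",i[:,:,::-1])
    c=ctrl.camera_info(n); print(n,c)
print(ctrl.sense())
E
```

```text
scene {'K': array([[534.98707612,   0.        , 317.1798094 ],
       [  0.        , 534.98707612, 245.28694598],
       [  0.        ,   0.        ,   1.        ]]), 'R': array([[ 0.81954818,  0.57260293, -0.02160254],
       [ 0.32990583, -0.50233729, -0.79926178],
       [-0.4685114 ,  0.64790673, -0.60059466]]), 't': array([-485.38239769, -112.41959063, 1392.51183577])}
top {'K': array([[597.86170985,   0.        , 316.02797564],
       [  0.        , 597.86170985, 237.05923219],
       [  0.        ,   0.        ,   1.        ]]), 'R': array([[ 0.01859499, -0.999754  , -0.01208992],
       [-0.99292665, -0.01704709, -0.11749921],
       [ 0.11726421,  0.0141893 , -0.99299938]]), 't': array([  53.7703625 ,  565.86589229, 1308.10467071])}
{'time_s': 0.1, 'joints': array([-1.32738681e+00,  3.13385116e-01,  1.49837514e+00,  1.57824035e-05,
        1.33098147e+00, -2.23410958e-01]), 'dq': array([ 0.00066811, -0.00214132, -0.00036679, -0.00199771,  0.0004441 ,
       -0.00136674]), 'tau': array([ 1.55330756e-03, -4.12903512e+01, -2.60140264e+01, -2.01218827e-04,
        3.07578826e-03, -1.07661805e-06]), 'eef_pos': array([ 236.20660725, -468.60439721,  230.79158905]), 'ee_rot': array([-5.74581683e-04,  9.72883551e-01,  2.31294759e-01,  1.91908186e-06]), 'force': array([-0.02887623,  0.13900325,  0.07685316]), 'wrist_torque': array([-0.01277976,  0.0025567 ,  0.01899864]), 'grip_force': 0.0, 'grip_width': 1.002026183139695}
```

View pics/top0.png

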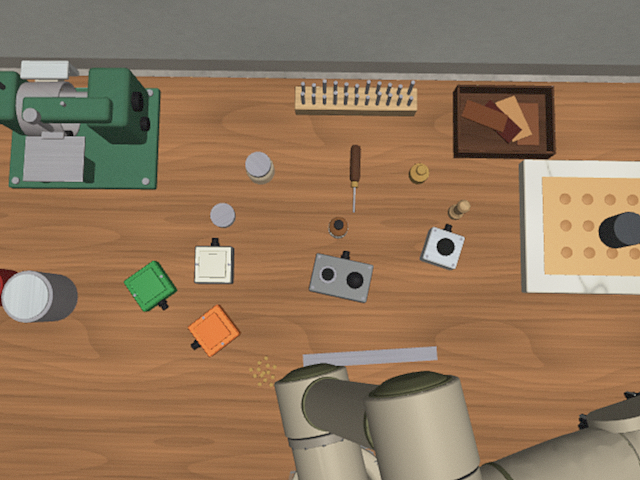

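View pics/scene0.png

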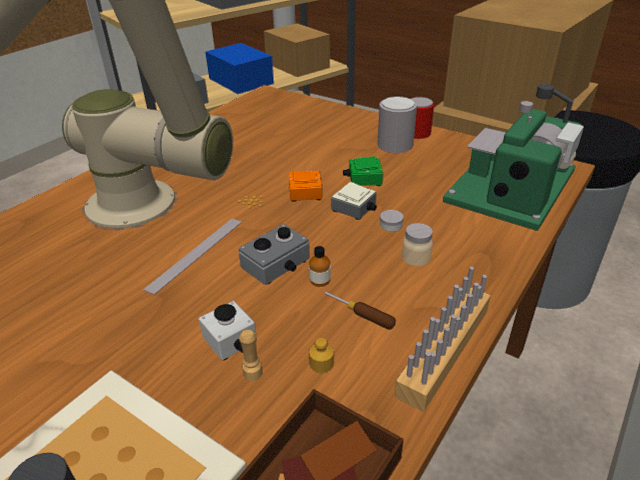

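```bash
python3 - <<'E'
import cv2,numpy as np
i=cv2.imread("pics/top0.png")
c=lambda x,y:cv2.resize(i[y:y+60,x:x+80],None,fx=5,fy=5,interpolation=cv2.INTER_CUBIC)
m=np.vstack([np.hstack([c(175,233),c(301,247)]),np.hstack([c(404,218),i[:300,:400]])])
cv2.imwrite("pics/m.png",m)
E
```

```text
(no output)
```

View pics/m.png

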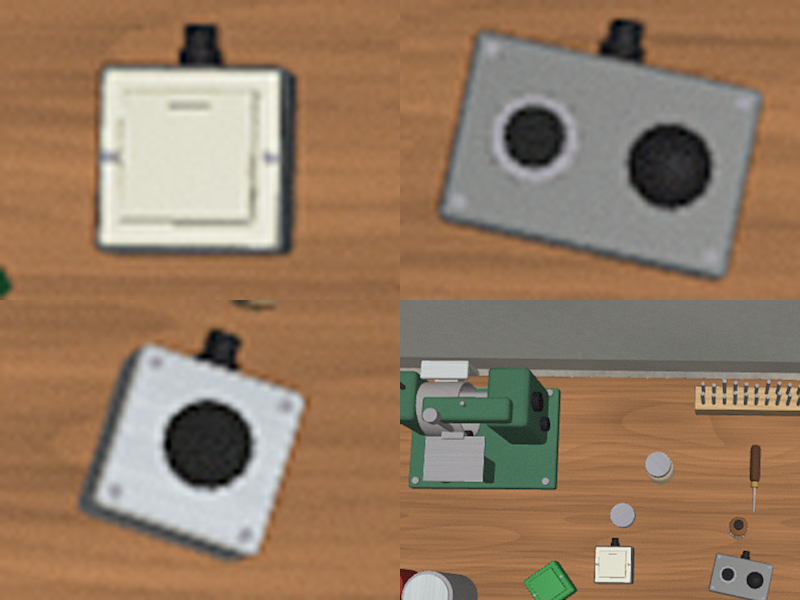

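```bash
cat > h.py <<'E'
import numpy as np
from rig import ctrl
def ray(n,u,v,z):
    c=ctrl.camera_info(n); R,t=c["R"],c["t"]; d=R.T@np.linalg.solve(c["K"],[u,v,1]); o=-R.T@t
    return (o+d*(z-o[2])/d[2]).round(1)
E
python3 - <<'E'
from h import *
o=lambda x0,y0,x,y,z:ray("top",x0+(x+.5)/5-.5,y0+(y+.5)/5-.5,z)
P=np.array([o(175,233,x,y,43) for x,y in((103,67),(281,68),(279,250),(98,249))]);c=P.mean(0)
ex=(P[0]+P[1]-P[2]-P[3])[:2];ex/=np.linalg.norm(ex)
print(P,"centre",c,"ex",ex,"spot",c[:2]-22*ex)
s=o(301,247,135,136,76);q=o(301,247,269,166,80);f=o(404,218,208,144,81.5)
print("start",s,"stop",q,np.linalg.norm((s-q)[:2]),"feed",f)
print("scene",ray("scene",284,232,76),ray("scene",262,244,80),ray("scene",225,313,81.5))
from scipy.spatial.transform import Rotation as R
S=ctrl.sense();w=S["ee_rot"];M=R.from_quat(w[[1,2,3,0]])
for n,p in(("spot",np.r_[c[:2]-22*ex,110]),("start",np.r_[s[:2],110]),("feed",np.r_[f[:2],110])):print(n,M.inv().apply(p-S["eef_pos"]))
print(M.as_matrix().round(3))
E
```

```text
[[539.  332.8  43. ]
 [539.9 253.3  43. ]
 [459.  251.3  43. ]
 [458.  331.6  43. ]] centre [498.975 292.25   43.   ] ex [0.99980472 0.01976143] spot [476.97929607 291.81524859]
start [480.5  36.8  76. ] stop [468.4 -20.9  80. ] 58.955067636294 feed [ 543.7 -215.4   81.5]
scene [486.4  31.   76. ] [478.2 -31.8  80. ] [ 554.7 -225.4   81.5]
spot [ 557.20238652 -570.5647402   121.57923792]
start [ 445.57787033 -341.2504192   121.29298129]
feed [388.51428252 -87.59171603 120.99423499]
[[ 0.893  0.45  -0.   ]
 [ 0.45  -0.893  0.001]
 [ 0.    -0.001 -1.   ]]
```

Emit:
arm_command --increments '[{"dr":[0,0,-0.176],"offset":[0,0,0],"hand":-1},{"dr":[0,0,-0.176],"offset":[0,0,0],"hand":-1},{"dr":[0,0,-0.176],"offset":[0,0,0],"hand":-1},{"dr":[0,0,-0.176],"offset":[0,0,0],"hand":-1},{"dr":[0,0,-0.176],"offset":[0,0,0],"hand":-1},{"dr":[0,0,-0.176],"offset":[0,0,0],"hand":-1},{"dr":[0,0,-0.176],"offset":[0,0,0],"hand":-1},{"dr":[0,0,-0.175],"offset":[0,0,0],"hand":-1}]' --grip_force 20

```text
time_s: 0.9
eef_pos: [236.2, -468.7, 231.0]
ee_rot: [-0.0, 0.705, 0.709, 0.0]
force: [-0.4, -0.3, -0.3]
grip_width: 0.003
grip_force: 0.0
```

```bash
python3 - <<'E'
import cv2,numpy as np
i=cv2.imread("pics/scene0.png")
c=lambda x,y:cv2.resize(i[y:y+60,x:x+80],None,fx=5,fy=5,interpolation=cv2.INTER_CUBIC)
cv2.imwrite("pics/ms.png",np.vstack([np.hstack([c(315,170),c(235,215)]),np.hstack([c(190,290),c(0,0)])]))
E
```

```text
(no output)
```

View pics/ms.png

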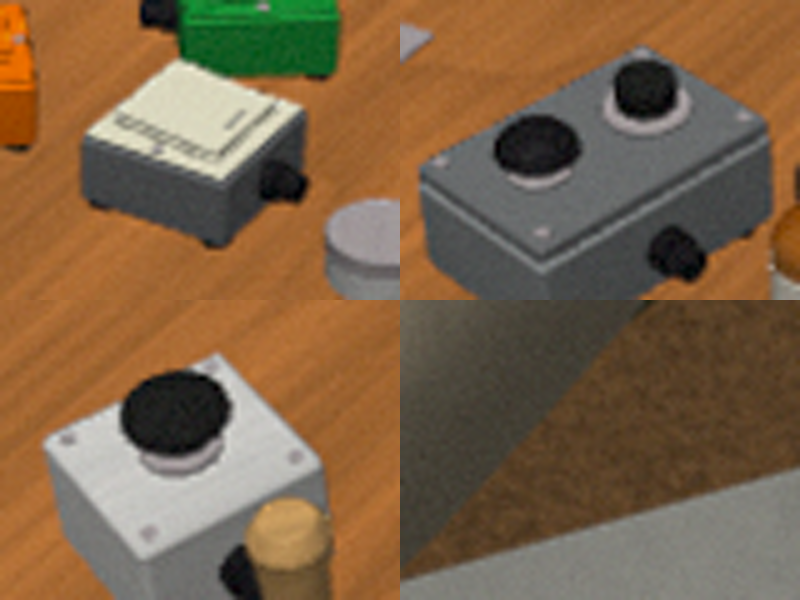

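Emit:
arm_command --increments '[{"dr":[0,0,0],"offset":[0.396,0.126,0],"hand":-1},{"dr":[0,0,0],"offset":[0.396,0.126,0],"hand":-1},{"dr":[0,0,0],"offset":[0.396,0.126,0],"hand":-1},{"dr":[0,0,0],"offset":[0.396,0.126,0],"hand":-1},{"dr":[0,0,0],"offset":[0.396,0.126,0],"hand":-1},{"dr":[0,0,0],"offset":[0.396,0.126,0],"hand":-1},{"dr":[0,0,0],"offset":[0.396,0.126,0],"hand":-1},{"dr":[0,0,0],"offset":[0.396,0.126,0],"hand":-1}]'

```text
time_s: 1.7
eef_pos: [356.8, -86.6, 231.3]
ee_rot: [0.0, 0.707, 0.707, 0.0]
force: [0.5, -0.2, -0.8]
grip_width: -0.001
grip_force: 0.0
```

Emit:
arm_command --increments '[{"dr":[0,0,0],"offset":[0.396,0.126,0],"hand":-1},{"dr":[0,0,0],"offset":[0.396,0.126,0],"hand":-1},{"dr":[0,0,0],"offset":[0.396,0.126,0],"hand":-1},{"dr":[0,0,0],"offset":[0.396,0.126,0],"hand":-1},{"dr":[0,0,0],"offset":[0.396,0.126,0],"hand":-1},{"dr":[0,0,0],"offset":[0.396,0.126,0],"hand":-1},{"dr":[0,0,0],"offset":[0.396,0.126,0],"hand":-1},{"dr":[0,0,0],"offset":[0.396,0.126,0],"hand":-1}]'

```text
time_s: 2.5
eef_pos: [477.4, 294.0, 230.9]
ee_rot: [-0.0, 0.707, 0.708, -0.0]
force: [0.8, -1.7, 0.3]
grip_width: 0.0
grip_force: 0.0
```

Emit:
arm_command --increments '[{"dr":[0,0,0],"offset":[-0.015,0,0.32],"hand":-1},{"dr":[0,0,0],"offset":[0,0,0.32],"hand":-1},{"dr":[0,0,0],"offset":[0,0,0.32],"hand":-1},{"dr":[0,0,0],"offset":[0,0,0.32],"hand":-1},{"dr":[0,0,0],"offset":[0,0,0],"hand":-1},{"dr":[0,0,0],"offset":[0,0,0],"hand":-1}]'

```text
time_s: 3.1
eef_pos: [477.7, 290.0, 78.5]
ee_rot: [-0.0, 0.707, 0.707, -0.0]
force: [-0.1, -0.4, 1.0]
grip_width: -0.004
grip_force: 0.0
```

```bash
python3 - <<'E'
import cv2
from h import *
s=ctrl.sense();print(s["eef_pos"],s["force"])
a=ctrl.capture("wrist")[:,:,::-1];b=ctrl.capture("scene")[:,:,::-1]
b=cv2.resize(b[120:270,280:480],(400,300),interpolation=cv2.INTER_CUBIC)
cv2.imwrite("pics/w1.png",np.hstack([cv2.resize(a,(400,300)),b]))
E
```

```text
[477.66320054 290.00727305  78.48095565] [-0.13168442 -0.40651165  1.0065206 ]
```

View pics/w1.png

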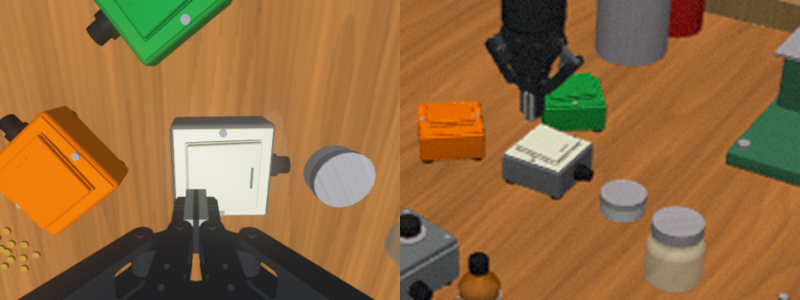

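Emit:
arm_command --increments '[{"dr":[0,0,0],"offset":[0.01,0,0.1],"hand":-1},{"dr":[0,0,0],"offset":[0,0,0.06],"hand":-1},{"dr":[0,0,0],"offset":[0,0,0.01],"hand":-1},{"dr":[0,0,0],"offset":[0,0,0.01],"hand":-1},{"dr":[0,0,0],"offset":[0,0,0.01],"hand":-1},{"dr":[0,0,0],"offset":[0,0,0.01],"hand":-1},{"dr":[0,0,0],"offset":[0,0,0.01],"hand":-1},{"dr":[0,0,0],"offset":[0,0,0.0],"hand":-1}]'

```text
time_s: 4.0
eef_pos: [477.3, 291.2, 52.5]
ee_rot: [-0.0, 0.707, 0.707, -0.0]
force: [0.0, 0.7, 0.3]
grip_width: -0.0
grip_force: 0.5
```

Emit:
arm_command --increments '[{"dr":[0,0,0],"offset":[0,0,0.01],"hand":-1},{"dr":[0,0,0],"offset":[0,0,0.01],"hand":-1},{"dr":[0,0,0],"offset":[0,0,0.005],"hand":-1},{"dr":[0,0,0],"offset":[0,0,0],"hand":-1}]'

```text
time_s: 4.4
eef_pos: [477.1, 291.2, 49.4]
ee_rot: [-0.0, 0.707, 0.708, -0.0]
force: [-3.8, 0.2, 3.2]
grip_width: -0.0
grip_force: 1.9
```

Emit:
arm_command --increments '[{"dr":[0,0,0],"offset":[0,0,0.008],"hand":-1},{"dr":[0,0,0],"offset":[0,0,0],"hand":-1}]'

```text
time_s: 4.6
eef_pos: [477.2, 291.2, 48.7]
ee_rot: [-0.0, 0.707, 0.708, -0.0]
force: [-4.1, -0.9, 5.6]
grip_width: -0.002
grip_force: 3.4
```

Emit:
arm_command --increments '[{"dr":[0,0,0],"offset":[0,0,0.008],"hand":-1},{"dr":[0,0,0],"offset":[0,0,0],"hand":-1}]'

```text
time_s: 4.8
eef_pos: [477.3, 291.2, 48.0]
ee_rot: [-0.0, 0.707, 0.708, 0.0]
force: [-6.4, 0.3, 8.7]
grip_width: 0.003
grip_force: 4.7
```

Emit:
arm_command --increments '[{"dr":[0,0,0],"offset":[0,0,-0.05],"hand":-1},{"dr":[0,0,0],"offset":[0,0,-0.3],"hand":-1},{"dr":[0,0,0],"offset":[0,0,-0.35],"hand":-1},{"dr":[0,0,0],"offset":[-0.35,0,0],"hand":-1},{"dr":[0,0,0],"offset":[-0.4,0,0],"hand":-1},{"dr":[0,0,0],"offset":[-0.4,0,0],"hand":-1},{"dr":[0,0,0],"offset":[-0.4,0.03,0],"hand":-1},{"dr":[0,0,0],"offset":[-0.4,0,0],"hand":-1}]'

```text
time_s: 5.6
eef_pos: [481.6, 55.0, 131.9]
ee_rot: [0.001, 0.707, 0.708, 0.0]
force: [1.1, -0.2, 0.6]
grip_width: 0.001
grip_force: 0.0
```

Emit:
arm_command --increments '[{"dr":[0,0,0],"offset":[-0.175,0,0],"hand":-1},{"dr":[0,0,0],"offset":[0,0,0.2],"hand":-1},{"dr":[0,0,0],"offset":[0,0,0],"hand":-1},{"dr":[0,0,0],"offset":[0,0,0],"hand":-1}]'

```text
time_s: 6.0
eef_pos: [481.4, 36.2, 107.9]
ee_rot: [0.0, 0.707, 0.708, -0.0]
force: [0.8, 0.2, 0.1]
grip_width: 0.002
grip_force: 0.0
```

```bash
python3 - <<'E'
import cv2
from h import *
s=ctrl.sense();print(s["eef_pos"],s["force"])
a=ctrl.capture("wrist")[:,:,::-1];b=ctrl.capture("scene")[:,:,::-1]
c=cv2.resize(b[170:230,315:395],(400,300),interpolation=cv2.INTER_CUBIC)
d=cv2.resize(b[170:290,210:370],(400,300),interpolation=cv2.INTER_CUBIC)
t=cv2.resize(ctrl.capture("top")[200:320,180:340,::-1],(400,300),interpolation=cv2.INTER_CUBIC)
cv2.imwrite("pics/w2.png",np.vstack([np.hstack([cv2.resize(a,(400,300)),c]),np.hstack([d,t])]))
E
```

```text
[481.42003034  36.23456467 107.8509449 ] [0.83382667 0.15483122 0.08906532]
```

View pics/w2.png

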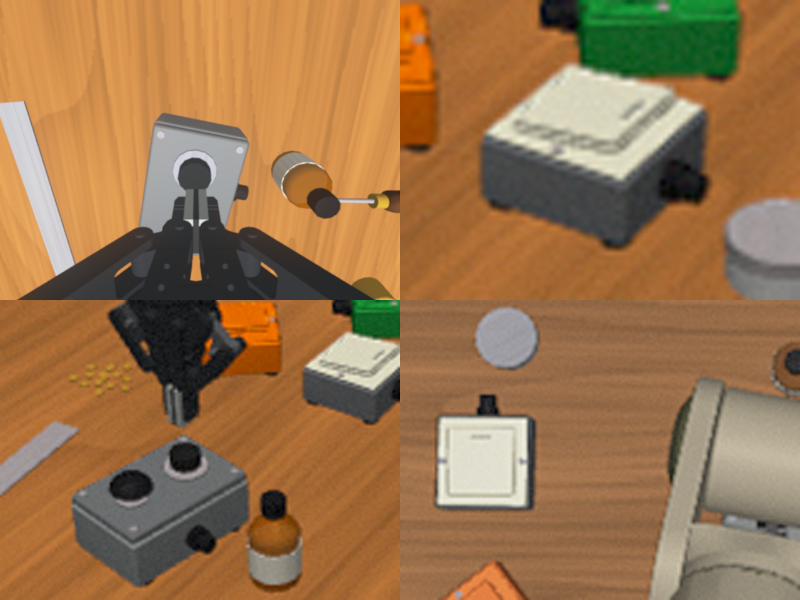

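Emit:
arm_command --increments '[{"dr":[0,0,0],"offset":[0,0,0.15],"hand":-1},{"dr":[0,0,0],"offset":[0,0,0.08],"hand":-1},{"dr":[0,0,0],"offset":[0,0,0.015],"hand":-1},{"dr":[0,0,0],"offset":[0,0,0.015],"hand":-1},{"dr":[0,0,0],"offset":[0,0,0.015],"hand":-1},{"dr":[0,0,0],"offset":[0,0,0.015],"hand":-1},{"dr":[0,0,0],"offset":[0,0,0.015],"hand":-1},{"dr":[0,0,0],"offset":[0,0,0],"hand":-1}]'

```text
time_s: 6.95
eef_pos: [481.5, 36.2, 71.1]
ee_rot: [0.0, 0.707, 0.707, 0.0]
force: [1.4, 1.5, 0.5]
grip_width: -0.001
grip_force: 0.6
```

Emit:
arm_command --increments '[{"dr":[0,0,0],"offset":[0,0,0.01],"hand":-1},{"dr":[0,0,0],"offset":[0,0,0],"hand":-1}]'

```text
time_s: 7.15
eef_pos: [481.4, 36.1, 69.8]
ee_rot: [0.0, 0.707, 0.707, 0.0]
force: [1.2, 1.3, 1.6]
grip_width: -0.001
grip_force: 0.7
```

Emit:
arm_command --increments '[{"dr":[0,0,0],"offset":[0,0,0.01],"hand":-1},{"dr":[0,0,0],"offset":[0,0,0],"hand":-1}]'

```text
time_s: 7.35
eef_pos: [481.4, 36.1, 68.6]
ee_rot: [0.0, 0.707, 0.707, 0.0]
force: [1.3, 0.7, 2.2]
grip_width: -0.002
grip_force: 1.0
```

Emit:
arm_command --increments '[{"dr":[0,0,0],"offset":[0,0,0.01],"hand":-1},{"dr":[0,0,0],"offset":[0,0,0],"hand":-1}]'

```text
time_s: 7.55
eef_pos: [481.4, 36.1, 67.6]
ee_rot: [0.0, 0.707, 0.708, 0.0]
force: [0.3, 0.2, 6.3]
grip_width: -0.001
grip_force: 3.0
```

Emit:
arm_command --increments '[{"dr":[0,0,0],"offset":[0,0,0.005],"hand":-1},{"dr":[0,0,0],"offset":[0,0,0],"hand":-1}]'

```text
time_s: 7.75
eef_pos: [481.5, 36.1, 67.2]
ee_rot: [0.0, 0.707, 0.707, 0.0]
force: [-0.6, 0.8, 8.1]
grip_width: -0.001
grip_force: 3.9
```

Emit:
arm_command --increments '[{"dr":[0,0,0],"offset":[0,0,-0.1],"hand":-1},{"dr":[0,0,0],"offset":[0,0,-0.35],"hand":-1},{"dr":[0,0,0],"offset":[0,0,-0.35],"hand":-1},{"dr":[0,0,0],"offset":[-0.35,0.085,0],"hand":-1},{"dr":[0,0,0],"offset":[-0.35,0.085,0],"hand":-1},{"dr":[0,0,0],"offset":[-0.35,0.085,0],"hand":-1},{"dr":[0,0,0],"offset":[-0.35,0.085,0],"hand":-1},{"dr":[0,0,0],"offset":[-0.35,0.085,0],"hand":-1}]'

```text
time_s: 8.55
eef_pos: [532.3, -175.5, 163.2]
ee_rot: [-0.0, 0.707, 0.707, -0.0]
force: [0.4, 0.9, 0.0]
grip_width: -0.004
grip_force: 0.0
```

Emit:
arm_command --increments '[{"dr":[0,0,0],"offset":[-0.35,0.1,0],"hand":-1},{"dr":[0,0,0],"offset":[0,0,0],"hand":-1},{"dr":[0,0,0],"offset":[0,0,0],"hand":-1}]'

```text
time_s: 8.85
eef_pos: [544.0, -216.1, 162.5]
ee_rot: [-0.001, 0.707, 0.707, -0.0]
force: [0.1, -0.4, -0.1]
grip_width: 0.004
grip_force: 0.0
```

```bash
python3 - <<'E'
import cv2
from h import *
s=ctrl.sense();print(s["eef_pos"],s["force"])
a=ctrl.capture("wrist")[:,:,::-1];b=ctrl.capture("scene")[:,:,::-1]
c=cv2.resize(b[170:230,315:395],(400,300),interpolation=cv2.INTER_CUBIC)
d=cv2.resize(b[230:380,170:370],(400,300),interpolation=cv2.INTER_CUBIC)
t=cv2.resize(b[210:285,230:330],(400,300),interpolation=cv2.INTER_CUBIC)
cv2.imwrite("pics/w3.png",np.vstack([np.hstack([cv2.resize(a,(400,300)),c]),np.hstack([d,t])]))
E
```

```text
[ 544.03136899 -216.09566306  162.54731532] [ 0.12993121 -0.38930798 -0.09309917]
```

View pics/w3.png

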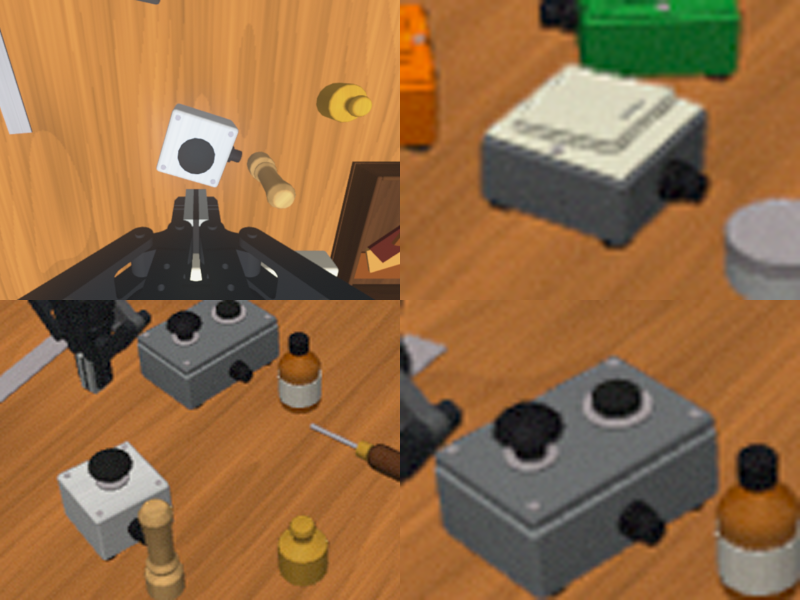

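Emit:
arm_command --increments '[{"dr":[0,0,0],"offset":[0,0,0.3],"hand":-1},{"dr":[0,0,0],"offset":[0,0,0.25],"hand":-1},{"dr":[0,0,0],"offset":[0,0,0.1],"hand":-1},{"dr":[0,0,0],"offset":[0,0,0.015],"hand":-1},{"dr":[0,0,0],"offset":[0,0,0.015],"hand":-1},{"dr":[0,0,0],"offset":[0,0,0.015],"hand":-1},{"dr":[0,0,0],"offset":[0,0,0.015],"hand":-1},{"dr":[0,0,0],"offset":[0,0,0],"hand":-1}]'

```text
time_s: 9.75
eef_pos: [545.0, -216.0, 78.3]
ee_rot: [0.001, 0.707, 0.707, 0.0]
force: [1.7, 0.4, 2.1]
grip_width: 0.001
grip_force: 1.0
```

Emit:
arm_command --increments '[{"dr":[0,0,0],"offset":[0,0,0.01],"hand":-1},{"dr":[0,0,0],"offset":[0,0,0],"hand":-1}]'

```text
time_s: 9.95
eef_pos: [544.8, -216.0, 76.7]
ee_rot: [0.001, 0.707, 0.707, 0.0]
force: [1.9, -0.7, 3.1]
grip_width: -0.0
grip_force: 1.3
```

Emit:
arm_command --increments '[{"dr":[0,0,0],"offset":[0,0,0.01],"hand":-1},{"dr":[0,0,0],"offset":[0,0,0],"hand":-1}]'

```text
time_s: 10.15
eef_pos: [544.7, -216.0, 75.3]
ee_rot: [0.0, 0.707, 0.707, 0.0]
force: [3.6, 0.1, 3.2]
grip_width: -0.004
grip_force: 1.4
```

Emit:
arm_command --increments '[{"dr":[0,0,0],"offset":[0,0,0.01],"hand":-1},{"dr":[0,0,0],"offset":[0,0,0],"hand":-1}]'

```text
time_s: 10.35
eef_pos: [544.7, -216.0, 74.3]
ee_rot: [0.0, 0.707, 0.707, 0.0]
force: [1.6, -0.5, 5.6]
grip_width: -0.003
grip_force: 2.7
```

Emit:
arm_command --increments '[{"dr":[0,0,0],"offset":[0,0,0.007],"hand":-1},{"dr":[0,0,0],"offset":[0,0,0],"hand":-1}]'

```text
time_s: 10.55
eef_pos: [544.8, -216.0, 73.7]
ee_rot: [0.0, 0.707, 0.707, 0.0]
force: [0.5, 0.7, 6.9]
grip_width: -0.004
grip_force: 3.8
```

Bottomed (force well over 3.5 N). Lift straight off and check.

Emit:
arm_command --increments '[{"dr":[0,0,0],"offset":[0,0,-0.08],"hand":-1},{"dr":[0,0,0],"offset":[0,0,-0.3],"hand":-1},{"dr":[0,0,0],"offset":[0,0,-0.35],"hand":-1},{"dr":[0,0,0],"offset":[0,0,-0.3],"hand":-1},{"dr":[0,0,0],"offset":[0,0,0],"hand":-1},{"dr":[0,0,0],"offset":[0,0,0],"hand":-1}]'

```text
time_s: 11.15
eef_pos: [544.1, -215.7, 196.7]
ee_rot: [-0.0, 0.707, 0.707, -0.0]
force: [0.3, 0.7, -0.1]
grip_width: 0.001
grip_force: 0.0
```

```bash
python3 - <<'E'
import cv2
from h import *
print(ctrl.sense()["eef_pos"])
cv2.imwrite("pics/end.png",ctrl.capture("scene")[:,:,::-1])
E
```

```text
[ 544.11276417 -215.65557539  196.65848414]
```

View pics/end.png

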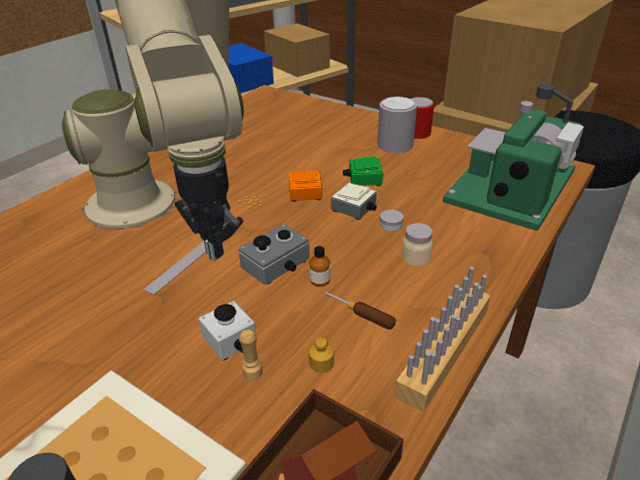

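The picture shows everything in its original place: the feed button is back up at (225,313), START is in and STOP is raised at (262,241), and the gripper is clear.

```bash
python3 -c "
from rig import ctrl
print(ctrl.finish_job())"
```

```text
the job is handed in; nothing more can be done
None
```

I pressed the extraction rocker, START and the feed button in that order, each until the force showed it had bottomed. The last pictures show START in, the feed button back up and nothing visibly moved. The job is handed in, but no verdict came back.

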